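# Tuck the pitcher lid under the dish rack's hold-down arm

### The arm

A 7-joint arm with a two-finger parallel gripper is mounted at the origin on the work surface. World frame = base frame: x ahead of the robot, y to its left, z up, the work surface at z = 0. Lengths are in m, angles in degrees, forces in N, time in s.
With the tool pointing down it reaches from about 0.425 to 0.875 m from the base axis. Payload 4.7 kg.
Tool frame: the origin (TCP) lies at the very end of the fingers, on their centre line; the grasp point (between the pads) lies 19 mm behind it (env.grip_point_offset is the distance from the TCP to the grasp point, in m); z points along the fingers, y is the line along which they close (so a half turn about z gives the same grasp; the last joint's range is limited). The gripper opens to 87 mm and grips with 3 to 60 N. Pads are 19 mm wide; open, the fingers measure 117 mm over their backs; the gripper's body (75 mm by 190 mm) begins 51 mm behind the grasp point.
Start: joints at [76.61, 18.392, -4.016, 83.108, 1.295, 78.541, -3.26], TCP at [0.159, -0.63, 0.223] pointing down, gripper open.
Joint ranges: [-163.93, 163.93], [-17.29, 119.83], [-79.2, 71.16], [3.27, 140.29], [-89.18, 269.18], [5.43, 117.66], [-154.24, 154.24]. Speed limits (degrees/s): [147.25, 147.25, 180, 180, 180, 180, 180].

### API

Orientations are given as [roll, pitch, yaw] about the fixed x, y, z axes, in that order (R = Rz(yaw) Ry(pitch) Rx(roll)).
In Python, from cell import env gives the robot as it stands.
- The arm moves only by the tool jog_arm, never from a script. Its argument "motion" is a list of rows, each an object of numbers: "x", "y", "z": the shift along the tool's x, y, z in cm; "ax", "ay", "az": the turn, a rotation vector about the tool's x, y, z in degrees. In form: [{"x": .., "y": .., "z": .., "ax": .., "ay": .., "az": ..}, ...]. A call has exactly 5 rows; each row shifts and turns the commanded pose from where the row before left it, along the tool's axes as they then stand; what a row does not reach is not made up. A row lasts 1/10 s, in which the tool goes at most 50 mm and 8.59 degrees, less where a joint would pass 70% of its speed; a pose out of reach is approached as far as the arm can. A call is refused whole if a number of a shift passes 5 or a number of a turn 8.59, either way. A call with a gripper value outside its range is refused whole. "claw" is the gripper command: -1 is shut, 1 is fully open, values between are in proportion, set as the call begins (left out, the last holds). The fingers move at their own pace and stop on an object; "squeeze" is the grip in N (left out, the last holds). Time passes only in rows, so rows that do not move let the fingers close, or fill a call up. It gives the time, the measured TCP pose, the force, the opening and the grip force at its end, in the units of the state.
- env.get_obs(): the state, without advancing time (a new reading comes with each control period).
- env.read_camera(name): name is "side" or "top"; returns the picture (400x640x3 uint8, red, green, blue); there is no depth.
- env.camera_params(name): a dict with "fx", "fy", "cx", "cy" (pixels), "extrinsics" (4x4, takes a point from world to camera coordinates). Camera axes: x right, y up, looking along -z (the intrinsics and any distortion apply to the point x, -y, -z); pixel columns grow to the right and rows downward; lengths in m; the calibration is good to about 2 mm. A picture is of the moment at which its call begins. camera_params takes no time and is no camera call.
- env.sign_off(): hands the job in; it is judged then, once.
The state is a dict: "time_s": time; "qpos": joint angles; "joint_velocities": joint speeds; "effort": joint torques, N m; "tool_pos": TCP position; "tool_rot": TCP orientation; "force": force on the tool from outside, world axes, zero at the start; "wrist_torque": the same for the moment, N m; "grip_width": finger opening in m; "grasp_force": force on a finger pad.
Only numpy, scipy, OpenCV 4.12 (cv2) and the standard library are available. Lean on these libraries where they do the work, as an engineer would, in place of code of your own. Each camera call takes 0.05 s, during which the arm holds its last target. There are 200 camera calls.

### The job

Before the cart is rolled away, tuck the blue pitcher lid under the sprung hold-down arm at the front of the grey dish rack, on top of the white lid already held there: flat, blunt end first and finger grip outwards, straight and centred in the bay, with the arm's roller pressing on the blue lid about 3 cm in from its front edge. Let go of it there, and leave the orange lid where it lies.

Things in the scene. Friction and masses are not known exactly. Their poses are not given: they have to be found in the camera images.
- blue_lid: Blue flat pitcher lid, 120 mm (x) by 72 (y) by 6 thick, about 80 g, lying flat on the cart. Origin at the centre of its underside, z up; plain front end at x = +60 mm. An upright blue finger grip stands on it at x = -38 mm, 28 mm long in x, 14 mm thick in y, top 39 mm above the underside: pinch it across y from above. White patch: decoration.
- rack: Grey dish rack, fixed. Origin on the cart top right below the arm's roller; x points from the bay's open front inwards, z up. Deck flat, 30 mm above the cart, x -110 to +176 mm, y -75 to +75, no side walls. A loose white lid lies in a recess (x -36 to +76), its top flush (0.5 mm low). Hinge posts at x 150, y +-60 are 72 mm high; behind (x 180 to 330) a basket 360 mm wide, 85 high.
- hold_arm: Head of the steel arm hinged at rack x = 150 mm, 58 mm above the cart. Origin at the middle of its black roller, 16 mm thick, 90 mm wide, at rack x = 0, which is sprung down on the white lid with 3 to 4 N. Before it a yellow lip slopes up towards the robot, its edge 33 mm before the roller, 18 mm above the deck: a 6 mm lid slid inwards along the deck lifts the arm by itself and is then pressed down.
- orange_lid: Orange pitcher lid of the same shape and size as the blue one, a bystander to be left alone; origin at the centre of its underside.

How it is judged:
By the outcome, as a careful person would: the job done as asked, in the order asked, and still so for the second after the job is handed in, with the robot touching nothing.
It also fails if it takes over 40 s, if anything falls off the work surface, if the arm or the gripper's body presses on something with over 40 N, if the wrist force passes 120 N, or if a joint passes its speed limit or range.

## Working session

There is one attempt and no reset: what is moved stays moved. The work goes in short steps, Python scripts to look and compute and a tool call to move; the robot and the scene stay as the last step left them, time stands still between calls to the robot, and variables do not carry over. Pictures are saved under pics/ and viewed, at most 10 in all, crops included, and the job is handed in when it is done.

Besides the shell and the picture viewer there is one more tool, called after "Call:" as name([rows], argument=value, ...), one row to a line, values as JSON. jog_arm: Moves the arm, as the interface text tells. Its arguments: {"type":"object","properties":{"motion":{"type":"array"},"claw":{"type":"number"},"squeeze":{"type":"number"}},"required":["motion"]}

```bash
mkdir -p pics; ls; python3 - <<'E'
from cell import env
import cv2,numpy as np
o=env.get_obs();print(o['tool_pos'],o['tool_rot'],o['grip_width'],o['time_s'])
a=env.read_camera('top');b=env.read_camera('side')
cv2.imwrite('pics/top0.png',a[:,:,::-1]);cv2.imwrite('pics/side0.png',b[:,:,::-1])
for n in('top','side'):
  print({k:(np.round(v,3).tolist() if k!='x' else v) for k,v in env.camera_params(n).items()})
E
```

```text
pics
[ 0.15925857 -0.629622    0.22145101] [-1.79889070e+02  4.93297386e-03  1.41981956e+01] 0.08714512174145438 0.0
{'fx': 405.968, 'fy': 405.968, 'cx': 317.697, 'cy': 196.311, 'extrinsics': [[0.011, -1.0, 0.006, -0.014], [0.99, 0.012, 0.142, -0.583], [-0.142, 0.004, 0.99, -0.922], [0.0, 0.0, 0.0, 1.0]]}
{'fx': 500.769, 'fy': 500.769, 'cx': 321.66, 'cy': 194.988, 'extrinsics': [[-0.999, -0.044, -0.02, 0.562], [0.007, -0.539, 0.842, -0.053], [-0.048, 0.841, 0.539, -1.033], [0.0, 0.0, 0.0, 1.0]]}
```

View pics/top0.png

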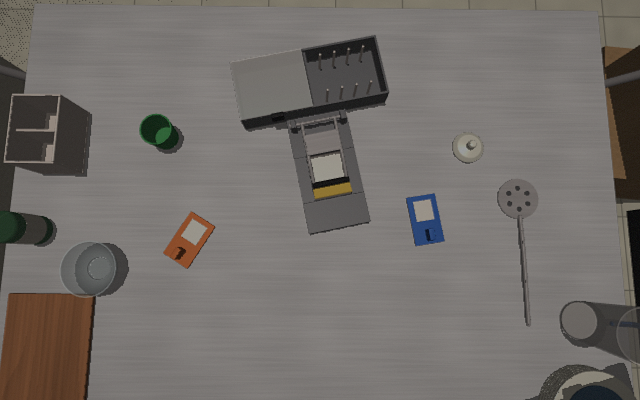

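View pics/side0.png

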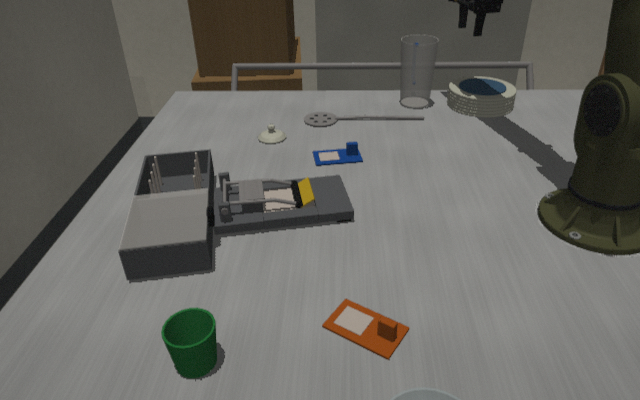

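The top view shows the blue lid at about (425,220), grip at (431,236), and plain end up. The rack deck's front corners are near (310,234) and (370,221), and the yellow lip is at (332,190). The orange lid is at (189,240), well clear.

```bash
cat > h.py <<'E'
from cell import env
import cv2,numpy as np
def ray(cam,uv,z):
    p=env.camera_params(cam);E=np.array(p['extrinsics']);R,t=E[:3,:3],E[:3,3]
    uv=np.atleast_2d(uv).astype(float)
    d=np.c_[(uv[:,0]-p['cx'])/p['fx'],-(uv[:,1]-p['cy'])/p['fy'],-np.ones(len(uv))]@R
    c=-R.T@t
    return c+d*((z-c[2])/d[:,2])[:,None]
def proj(cam,P):
    p=env.camera_params(cam);E=np.array(p['extrinsics']);q=np.atleast_2d(P)@E[:3,:3].T+E[:3,3]
    return np.c_[p['cx']+p['fx']*q[:,0]/-q[:,2],p['cy']-p['fy']*q[:,1]/-q[:,2]]
def hsv(a): return cv2.cvtColor(a,cv2.COLOR_RGB2HSV)
def big(m):
    c,_=cv2.findContours(m.astype(np.uint8),cv2.RETR_EXTERNAL,cv2.CHAIN_APPROX_NONE);return max(c,key=cv2.contourArea)[:,0]
def rect(P):
    r=cv2.minAreaRect((P[:,:2]*1000).astype(np.float32));return r,cv2.boxPoints(r)
E
python3 - <<'E'
from h import *
np.set_printoptions(precision=4,suppress=True)
a=cv2.imread('pics/top0.png')[:,:,::-1].copy();h=hsv(a)
bl=(h[...,0]>100)&(h[...,0]<130)&(h[...,1]>130);bl[:, :380]=0;bl[:,470:]=0;bl[:180]=0;bl[260:]=0
print('blue',rect(ray('top',big(bl),.006)))
dark=bl&(h[...,2]<np.percentile(h[...,2][bl],25));print('bl px',bl.sum(),np.percentile(h[...,2][bl],[5,25,50,75]))
ye=(h[...,0]>15)&(h[...,0]<32)&(h[...,1]>120);ye[:,:290]=0;ye[:,370:]=0;ye[:170]=0;ye[210:]=0
print('yellow',rect(ray('top',big(ye),.042)),ye.sum())
print('deck front',ray('top',[(310,234),(370,221)],.03))
cv2.imwrite('pics/c1.png',np.hstack([cv2.resize(a[100:240,270:390],None,fx=4,fy=4,interpolation=2),cv2.resize(a[185:255,395:455],None,fx=5,fy=8,interpolation=2)])[:,:,::-1])
E
```

```text
blue (((535.5986938476562, -269.70068359375), (117.48946380615234, 70.26724243164062), 10.151281356811523), array([[ 471.5814, -245.4707],
       [ 483.9658, -314.6379],
       [ 599.616 , -293.9307],
       [ 587.2316, -224.7634]], dtype=float32))
bl px 970 [ 86.45 114.   116.   118.  ]
yellow (((599.7161254882812, -40.97702407836914), (25.935232162475586, 90.02885437011719), 12.621370315551758), array([[577.2259,   0.1161],
       [596.8979, -87.7372],
       [622.2064, -82.0702],
       [602.5344,   5.7832]], dtype=float32)) 400
deck front [[ 0.4944  0.0102  0.03  ]
 [ 0.527  -0.1324  0.03  ]]
```

View pics/c1.png

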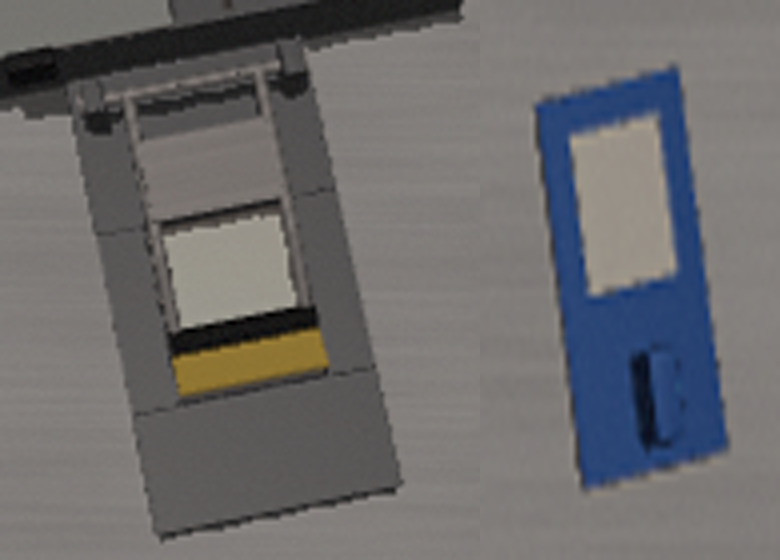

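The crop shows the deck edges clearly: left (75,110)→(160,538), right (310,75)→(402,488). The roller is the black band at (245,330). The blue grip is at the lid's near end. Next I'll fit the deck edges.

```bash
python3 - <<'E'
from h import *
np.set_printoptions(precision=4,suppress=True)
a=cv2.imread('pics/top0.png')[:,:,::-1].copy();g=cv2.cvtColor(a,cv2.COLOR_RGB2GRAY).astype(float)
def sub(line):  # strongest gradient, subpixel centroid
    d=np.abs(np.diff(line));k=d.argmax();s=slice(max(k-1,0),k+2);return (np.arange(len(d))[s]*d[s]).sum()/d[s].sum()+.5
L=[];R=[];F=[]
for v in range(140,218):
    u=288.75+(310-288.75)*(v-127.5)/(234.5-127.5);u0=int(u)-5;L.append((u0+sub(g[v,u0:u0+11]),v))
    u=347.5+(370.5-347.5)*(v-118.75)/(221.5-118.75);u0=int(u)-5;R.append((u0+sub(g[v,u0:u0+11]),v))
for u in range(315,366):
    v=234.5-13*(u-310)/60.5;v0=int(v)-5;F.append((u,v0+sub(g[v0:v0+11,u])))
out={}
for n,q in zip('LRF',(L,R,F)):
    P=(ray('top',q,.03)[:,:2]*1000).astype(np.float32)
    l=cv2.fitLine(P,cv2.DIST_HUBER,0,.01,.01).ravel();out[n]=l
    print(n,l,np.degrees(np.arctan2(l[1],l[0])))
yaw=np.mean([np.arctan2(*(out[n][[1,0]]*np.sign(out[n][0]))) for n in 'LR'])
e=np.array([np.cos(yaw),np.sin(yaw)]);nrm=np.array([-e[1],e[0]])
yl,yr=out['L'][2:]@nrm,out['R'][2:]@nrm; xf=out['F'][2:]@e
print('yaw',np.degrees(yaw),'width',yl-yr,'origin',e*(xf+110)+nrm*(yl+yr)/2)
P=(ray('top',[(x/4+270,y/4+100) for x,y in [(170,345),(318,308),(180,397),(328,365)]],.045)[:,:2]*1000)
O=e*(xf+110)+nrm*(yl+yr)/2
print(np.c_[(P-O)@e,(P-O)@nrm])
h=hsv(a);bl=(h[...,0]>100)&(h[...,0]<130)&(h[...,1]>130);bl[:, :380]=0;bl[:,470:]=0;bl[:180]=0;bl[260:]=0
dk=bl&(h[...,2]<95);print(dk.sum(), np.argwhere(dk)[:,::-1].mean(0))
# side view of grip top
s=cv2.imread('pics/side0.png')[:,:,::-1].copy()
print('grip top pred side/top',proj('side',[.498,-.276,.039]),proj('top',[.498,-.276,.039]))
cv2.imwrite('pics/c2.png',cv2.resize(s[130:240,200:370],None,fx=4.5,fy=4.5,interpolation=2)[:,:,::-1])
E
```

```text
L [  0.9772   0.2122 612.5922  39.2242] 12.253171
R [   0.9773    0.212   646.2723 -107.167 ] 12.241777
F [  0.2125  -0.9772 508.9117 -62.2266] -77.72939
yaw 12.247475 width 150.2042 origin [615.9742 -36.8928]
[[  0.0014  43.4738]
 [  4.2547 -47.3723]
 [-31.7057  43.8936]
 [-30.525  -45.8966]]
58 [427.8621 234.6207]
grip top pred side/top [[351.6269 142.7089]] [[431.5552 233.6933]]
```

View pics/c2.png

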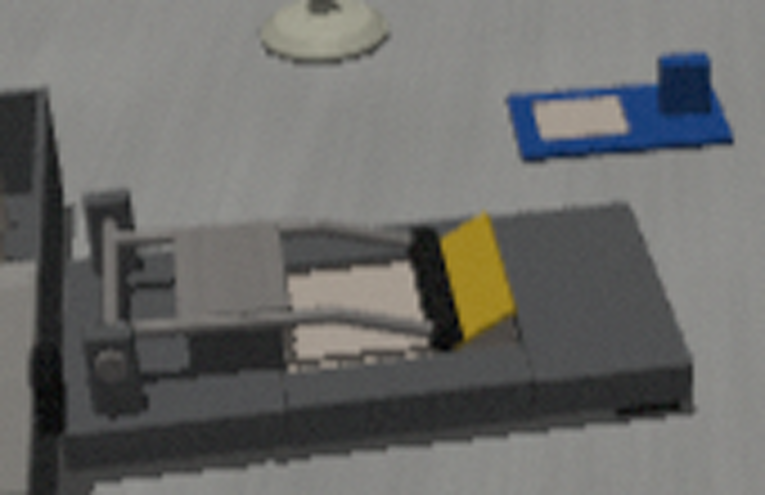

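The side crop shows the grip upright at (685,85), with the lip open towards the robot and an unobstructed entry. I'll check how tall the glass near the path is and compute the tool-frame move.

```bash
cat >> h.py <<'E'
from scipy.spatial.transform import Rotation as Ro
def go(target,yaw):
    o=env.get_obs();R=Ro.from_euler('xyz',o['tool_rot'],degrees=True);T=Ro.from_euler('xyz',[180,0,yaw],degrees=True)
    print('pos',np.round(o['tool_pos'],4),np.round(o['tool_rot'],2),'grip',round(o['grip_width'],4),round(o['grasp_force'],1),'F',np.round(o['force'],1),'t',round(o['time_s'],2))
    print('shift cm (tool)',np.round(R.inv().apply(np.array(target)-o['tool_pos'])*100,2),'turn',np.round((R.inv()*T).as_rotvec(degrees=True),2))
E
python3 - <<'E'
from h import *
b=ray('side',(414,105),0)[0];print('glass base',b)
for z in(.1,.15,.2,.25):print(z,proj('side',[b[0],b[1],z]))
go([.498,-.276,.12],10.15)
E
```

```text
glass base [ 0.30077364 -0.61548266  0.        ]
0.1 [[416.62090039  73.87548794]]
0.15 [[418.00270843  57.46582156]]
0.2 [[419.43560612  40.44943983]]
0.25 [[420.92248024  22.79206082]]
pos [ 0.1592 -0.6297  0.2216] [-1.799e+02  1.000e-02  1.420e+01] grip 0.0871 0.0 F [-1.1  0.1 -0.3] t 0.1
shift cm (tool) [ 41.52 -25.96  10.2 ] turn [-0.1   0.01  4.05]
```

Call:
jog_arm([
  {"z":-5},
  {"x":4.1,"y":-2.6},
  {"x":4.1,"y":-2.6},
  {"x":4.1,"y":-2.6},
  {"x":4.1,"y":-2.6},
], claw=1, squeeze=40)

```text
$.motion[0]: bad value
```

Call:
jog_arm([
  {"x":4.1,"y":-2.6},
  {"x":4.1,"y":-2.6},
  {"x":4.1,"y":-2.6},
  {"x":4.1,"y":-2.6},
  {"x":4.1,"y":-2.6},
])

```text
$.motion[0]: bad value
```

Call:
jog_arm([
  {"z":5},
  {"z":5},
  {"z":5},
  {},
  {},
])

```text
$.motion[0]: bad value
```

```bash
python3 - <<'E'
from h import *
go([.498,-.276,.06],10.15)
a=env.read_camera('top');b=env.read_camera('side')
cv2.imwrite('pics/c3.png',np.hstack([cv2.resize(a[170:270,385:485],None,fx=4,fy=4),cv2.resize(b[80:180,290:390],None,fx=4,fy=4)])[:,:,::-1])
print(proj('side',[env.get_obs()['tool_pos']]))
E
```

```text
pos [ 0.1592 -0.6297  0.2216] [-1.799e+02  1.000e-02  1.420e+01] grip 0.0871 0.0 F [-1.1  0.1 -0.3] t 0.1
shift cm (tool) [ 41.52 -25.95  16.2 ] turn [-0.1   0.01  4.05]
[[468.71493818  31.05190808]]
```

View pics/c3.png

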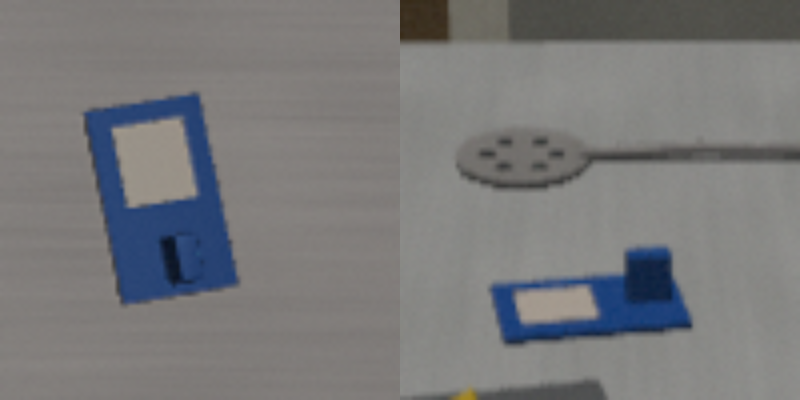

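The calls were refused because each row needs all six keys. The picture shows the lid unmoved and the arm not yet there. Resending with full rows.

Call:
jog_arm([
  {"x":0,"y":0,"z":-5,"ax":0,"ay":0,"az":0},
  {"x":4.1,"y":-2.6,"z":0,"ax":0,"ay":0,"az":0},
  {"x":4.1,"y":-2.6,"z":0,"ax":0,"ay":0,"az":0},
  {"x":4.1,"y":-2.6,"z":0,"ax":0,"ay":0,"az":0},
  {"x":4.1,"y":-2.6,"z":0,"ax":0,"ay":0,"az":0},
], claw=1, squeeze=40)

```text
time_s: 0.7
tool_pos: [0.2939, -0.4875, 0.2725]
tool_rot: [180.0, 0.0, 14.2]
force: [-1.1, -0.3, 0.5]
grip_width: 0.087
grasp_force: 0.0
```

Call:
jog_arm([
  {"x":4.1,"y":-2.6,"z":0,"ax":0,"ay":0,"az":0},
  {"x":4.1,"y":-2.6,"z":0,"ax":0,"ay":0,"az":0},
  {"x":4.1,"y":-2.6,"z":0,"ax":0,"ay":0,"az":0},
  {"x":4.1,"y":-2.6,"z":0,"ax":0,"ay":0,"az":0},
  {"x":4.1,"y":-2.6,"z":0,"ax":0,"ay":0,"az":0},
])

```text
time_s: 1.2
tool_pos: [0.4607, -0.3112, 0.2726]
tool_rot: [180.0, 0.0, 14.2]
force: [0.8, 0.2, -0.0]
grip_width: 0.0871
grasp_force: 0.0
```

Call:
jog_arm([
  {"x":4.1,"y":-2.6,"z":0,"ax":0,"ay":0,"az":0},
  {"x":0,"y":0,"z":4,"ax":0,"ay":0,"az":2},
  {"x":0,"y":0,"z":4,"ax":0,"ay":0,"az":2},
  {"x":0,"y":0,"z":4,"ax":0,"ay":0,"az":0},
  {"x":0,"y":0,"z":0,"ax":0,"ay":0,"az":0},
])

```text
time_s: 1.7
tool_pos: [0.489, -0.2755, 0.1467]
tool_rot: [-179.6, 0.5, 10.2]
force: [-0.5, 1.4, 0.1]
grip_width: 0.0868
grasp_force: 0.0
```

```bash
python3 - <<'E'
from h import *
go([.498,-.276,.010],10.15)
E
```

```text
pos [ 0.489  -0.2755  0.1467] [-179.57    0.5    10.23] grip 0.0868 0.0 F [-0.5  1.4  0.1] t 1.7
shift cm (tool) [ 0.99  0.31 13.66] turn [-0.43  0.5   0.07]
```

Call:
jog_arm([
  {"x":0.9,"y":0.1,"z":4,"ax":0,"ay":0,"az":0},
  {"x":0,"y":0,"z":4,"ax":0,"ay":0,"az":0},
  {"x":0,"y":0,"z":2,"ax":0,"ay":0,"az":0},
  {"x":0,"y":0,"z":0,"ax":0,"ay":0,"az":0},
  {"x":0,"y":0,"z":0,"ax":0,"ay":0,"az":0},
])

```text
time_s: 2.2
tool_pos: [0.5034, -0.2777, 0.0545]
tool_rot: [179.9, -0.1, 10.2]
force: [0.4, -0.1, -0.0]
grip_width: 0.0874
grasp_force: 0.0
```

```bash
python3 - <<'E'
from h import *
go([.498,-.276,.011],10.15)
E
```

```text
pos [ 0.5034 -0.2777  0.0545] [ 1.7991e+02 -1.1000e-01  1.0180e+01] grip 0.0874 0.0 F [ 0.4 -0.1 -0. ] t 2.2
shift cm (tool) [-0.51 -0.27  4.35] turn [ 0.09 -0.11  0.03]
```

Call:
jog_arm([
  {"x":-0.5,"y":-0.2,"z":0,"ax":0,"ay":0,"az":0},
  {"x":0,"y":0,"z":1.5,"ax":0,"ay":0,"az":0},
  {"x":0,"y":0,"z":1.5,"ax":0,"ay":0,"az":0},
  {"x":0,"y":0,"z":1.3,"ax":0,"ay":0,"az":0},
  {"x":0,"y":0,"z":0,"ax":0,"ay":0,"az":0},
])

```text
time_s: 2.7
tool_pos: [0.4948, -0.2748, 0.0067]
tool_rot: [-179.8, 0.2, 10.2]
force: [-0.9, 0.3, 0.1]
grip_width: 0.0868
grasp_force: 0.0
```

Call:
jog_arm([
  {"x":0,"y":0,"z":0,"ax":0,"ay":0,"az":0},
  {"x":0,"y":0,"z":0,"ax":0,"ay":0,"az":0},
  {"x":0,"y":0,"z":0,"ax":0,"ay":0,"az":0},
  {"x":0,"y":0,"z":0,"ax":0,"ay":0,"az":0},
  {"x":0,"y":0,"z":0,"ax":0,"ay":0,"az":0},
], claw=-1, squeeze=40)

```text
time_s: 3.2
tool_pos: [0.4971, -0.276, 0.0099]
tool_rot: [180.0, -0.0, 10.2]
force: [-0.5, 0.2, -1.3]
grip_width: 0.0547
grasp_force: 0.0
```

Call:
jog_arm([
  {"x":0,"y":0,"z":0,"ax":0,"ay":0,"az":0},
  {"x":0,"y":0,"z":0,"ax":0,"ay":0,"az":0},
  {"x":0,"y":0,"z":0,"ax":0,"ay":0,"az":0},
  {"x":0,"y":0,"z":0,"ax":0,"ay":0,"az":0},
  {"x":0,"y":0,"z":0,"ax":0,"ay":0,"az":0},
])

```text
time_s: 3.7
tool_pos: [0.4968, -0.2759, 0.0095]
tool_rot: [180.0, 0.0, 10.2]
force: [-0.2, -0.6, -0.6]
grip_width: 0.0146
grasp_force: 0.1
```

Call:
jog_arm([
  {"x":0,"y":0,"z":0,"ax":0,"ay":0,"az":0},
  {"x":0,"y":0,"z":0,"ax":0,"ay":0,"az":0},
  {"x":0,"y":0,"z":0,"ax":0,"ay":0,"az":0},
  {"x":0,"y":0,"z":0,"ax":0,"ay":0,"az":0},
  {"x":0,"y":0,"z":0,"ax":0,"ay":0,"az":0},
])

```text
time_s: 4.2
tool_pos: [0.4968, -0.2759, 0.0095]
tool_rot: [180.0, 0.0, 10.2]
force: [-0.0, -0.8, -0.9]
grip_width: 0.0136
grasp_force: 40.0
```

```bash
cat >> h.py <<'E'
O=np.array([.6160,-.0369]);YAW=12.25
e=np.array([np.cos(np.radians(YAW)),np.sin(np.radians(YAW))]);n=np.array([-e[1],e[0]])
def rk(x,y,z): return [*(O+e*x+n*y),z]
def inrack(p): d=np.array(p)[:2]-O; return np.round([d@e,d@n],4)
E
python3 - <<'E'
from h import *
go(rk(-.168,0,.09),YAW)
a=env.read_camera('top');h=hsv(a);bl=(h[...,0]>100)&(h[...,0]<130)&(h[...,1]>130)
E
```

```text
pos [ 0.4968 -0.2759  0.0095] [179.99   0.    10.2 ] grip 0.0136 40.0 F [-0.  -0.8 -0.9] t 4.2
shift cm (tool) [ -0.83 -20.81  -8.05] turn [ 0.01  0.   -2.05]
```

Call:
jog_arm([
  {"x":0,"y":0,"z":-2,"ax":0,"ay":0,"az":0},
  {"x":0,"y":0,"z":-3,"ax":0,"ay":0,"az":0},
  {"x":0,"y":0,"z":-3,"ax":0,"ay":0,"az":0},
  {"x":0,"y":-1.8,"z":0,"ax":0,"ay":0,"az":0},
  {"x":0,"y":-3,"z":0,"ax":0,"ay":0,"az":0},
])

```text
time_s: 4.75
tool_pos: [0.4886, -0.2299, 0.0902]
tool_rot: [179.9, -0.1, 10.0]
force: [0.7, 1.2, -1.0]
grip_width: 0.0135
grasp_force: 40.0
```

Call:
jog_arm([
  {"x":0,"y":-4,"z":0,"ax":0,"ay":0,"az":0},
  {"x":0,"y":-4,"z":0,"ax":0,"ay":0,"az":0},
  {"x":0,"y":-4,"z":0,"ax":0,"ay":0,"az":0},
  {"x":-0.4,"y":-3,"z":0,"ax":0,"ay":0,"az":0},
  {"x":-0.4,"y":-1,"z":0,"ax":0,"ay":0,"az":-1},
])

```text
time_s: 5.25
tool_pos: [0.4505, -0.0685, 0.0887]
tool_rot: [-179.9, 0.1, 11.6]
force: [0.3, 0.1, -0.2]
grip_width: 0.0137
grasp_force: 40.0
```

Call:
jog_arm([
  {"x":0,"y":0,"z":0,"ax":0,"ay":0,"az":-1},
  {"x":0,"y":0,"z":0,"ax":0,"ay":0,"az":0},
  {"x":0,"y":0,"z":0,"ax":0,"ay":0,"az":0},
  {"x":0,"y":0,"z":0,"ax":0,"ay":0,"az":0},
  {"x":0,"y":0,"z":0,"ax":0,"ay":0,"az":0},
])

```text
time_s: 5.75
tool_pos: [0.4523, -0.0734, 0.0894]
tool_rot: [-180.0, 0.0, 12.1]
force: [0.1, 0.6, -0.5]
grip_width: 0.0136
grasp_force: 40.0
```

```bash
cat > look.py <<'E'
from h import *
import sys
o=env.get_obs();print('tcp in rack',inrack(o['tool_pos']))
a=env.read_camera('top');b=env.read_camera('side')
cv2.imwrite(sys.argv[1],np.hstack([cv2.resize(a[150:300,250:380],None,fx=3,fy=3),cv2.resize(b[120:270,210:340],None,fx=3,fy=3)])[:,:,::-1])
np.save('last_top.npy',a);np.save('last_side.npy',b)
E
python3 look.py pics/c4.png; python3 -c "
from h import *
go(rk(-.168,0,.0425),YAW)"
```

```text
tcp in rack [-0.1677 -0.0009]
pos [ 0.4522 -0.073   0.0894] [-1.7999e+02  1.0000e-02  1.2150e+01] grip 0.0136 40.0 F [ 0.1  0.3 -1.1] t 5.85
shift cm (tool) [-0.03 -0.05  4.69] turn [-0.01  0.01 -0.1 ]
```

View pics/c4.png

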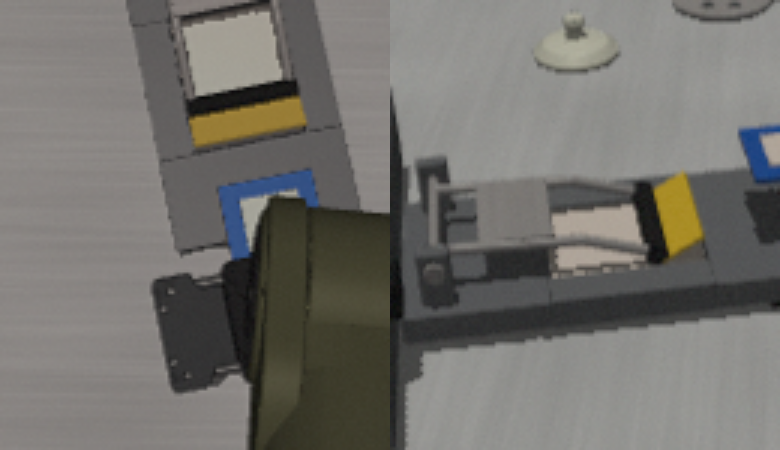

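The top view shows the lid held level. Its front corners are at about (323,212) and (355,207), short of the lip. Next I'll measure how it sits in the gripper.

```bash
python3 - <<'E'
from h import *
a=np.load('last_top.npy');b=np.load('last_side.npy')
def blue(a):
    h=hsv(a);return (h[...,0]>100)&(h[...,0]<130)&(h[...,1]>120)
m=blue(a);m[:195]=0;m[240:]=0;m[:,:310]=0;m[:,365:]=0
z=.0859
F=[(u,np.argmax(m[:,u])) for u in range(325,353)]
F=[(u,v-.5) for u,v in F]
P=ray('top',F,z)[:,:2].astype(np.float32);l=cv2.fitLine(P*1000,cv2.DIST_HUBER,0,.01,.01).ravel()
print('front normal yaw',np.degrees(np.arctan(-l[0]/l[1])),'front x in rack',inrack(l[2:]/1000))
L=[(np.argmax(m[v])-.5,v) for v in range(215,230)]
P=ray('top',L,z)[:,:2].astype(np.float32);l=cv2.fitLine(P*1000,cv2.DIST_HUBER,0,.01,.01).ravel()
print('left yaw',np.degrees(np.arctan(l[1]/l[0])),inrack(l[2:]/1000))
R=[(640-np.argmax(m[v,::-1])-.5,v) for v in range(208,217)]
P=ray('top',R,z)[:,:2];print('right y',inrack(P.mean(0)), [inrack(p)[1] for p in P[[0,-1]]])
E
```

```text
front normal yaw 11.743838 front x in rack [-0.0695 -0.0026]
left yaw 13.223118 [-0.0952  0.0353]
right y [-0.0834 -0.0361] [np.float64(-0.0361), np.float64(-0.0367)]
```

Call:
jog_arm([
  {"x":0,"y":-0.05,"z":1.5,"ax":0,"ay":0,"az":0},
  {"x":0,"y":0,"z":1.5,"ax":0,"ay":0,"az":0},
  {"x":0,"y":0,"z":1,"ax":0,"ay":0,"az":0},
  {"x":0,"y":0,"z":0.5,"ax":0,"ay":0,"az":0},
  {"x":0,"y":0,"z":0.2,"ax":0,"ay":0,"az":0},
])

```text
time_s: 6.35
tool_pos: [0.4519, -0.0721, 0.0421]
tool_rot: [-180.0, 0.0, 12.2]
force: [-0.5, 0.6, -0.2]
grip_width: 0.0135
grasp_force: 40.0
```

Call:
jog_arm([
  {"x":0,"y":0,"z":0,"ax":0,"ay":0,"az":0},
  {"x":0,"y":0,"z":0,"ax":0,"ay":0,"az":0},
  {"x":0,"y":0,"z":0,"ax":0,"ay":0,"az":0},
  {"x":0,"y":0,"z":0,"ax":0,"ay":0,"az":0},
  {"x":0,"y":0,"z":0,"ax":0,"ay":0,"az":0},
])

```text
time_s: 6.85
tool_pos: [0.4522, -0.0721, 0.0428]
tool_rot: [180.0, -0.0, 12.2]
force: [0.3, 0.3, -0.1]
grip_width: 0.0135
grasp_force: 40.0
```

```bash
python3 -c "
from h import *
go(rk(-.068,0,.0398),YAW)"
```

```text
pos [ 0.4522 -0.0721  0.0428] [ 1.7998e+02 -2.0000e-02  1.2200e+01] grip 0.0135 40.0 F [ 0.3  0.3 -0.1] t 6.85
shift cm (tool) [9.95 0.02 0.3 ] turn [ 0.02 -0.02 -0.05]
```

Call:
jog_arm([
  {"x":0.5,"y":0,"z":0.1,"ax":0,"ay":0,"az":0},
  {"x":0.5,"y":0,"z":0.1,"ax":0,"ay":0,"az":0},
  {"x":0.5,"y":0,"z":0.05,"ax":0,"ay":0,"az":0},
  {"x":0.5,"y":0,"z":0,"ax":0,"ay":0,"az":0},
  {"x":0.5,"y":0,"z":0,"ax":0,"ay":0,"az":0},
])

```text
time_s: 7.35
tool_pos: [0.477, -0.0666, 0.0399]
tool_rot: [-180.0, 0.0, 12.2]
force: [0.3, -0.3, 0.0]
grip_width: 0.0143
grasp_force: 40.0
```

Call:
jog_arm([
  {"x":0.6,"y":0,"z":0,"ax":0,"ay":0,"az":0},
  {"x":0.6,"y":0,"z":0,"ax":0,"ay":0,"az":0},
  {"x":0.6,"y":0,"z":0,"ax":0,"ay":0,"az":0},
  {"x":0.5,"y":0,"z":0,"ax":0,"ay":0,"az":0},
  {"x":0.2,"y":0,"z":0,"ax":0,"ay":0,"az":0},
])

```text
time_s: 7.85
tool_pos: [0.5016, -0.0613, 0.0401]
tool_rot: [-180.0, -0.0, 12.2]
force: [0.9, 0.2, -0.7]
grip_width: 0.0136
grasp_force: 40.0
```

```bash
python3 look.py pics/c5.png; python3 -c "
from h import *
go(rk(-.068,0,.0398),YAW)"
```

```text
tcp in rack [-0.117   0.0005]
pos [ 0.5012 -0.0614  0.04  ] [-179.99   -0.     12.21] grip 0.0138 40.0 F [-0.1 -0.2 -0.5] t 7.95
shift cm (tool) [4.94 0.04 0.02] turn [-0.01 -0.   -0.04]
```

View pics/c5.png

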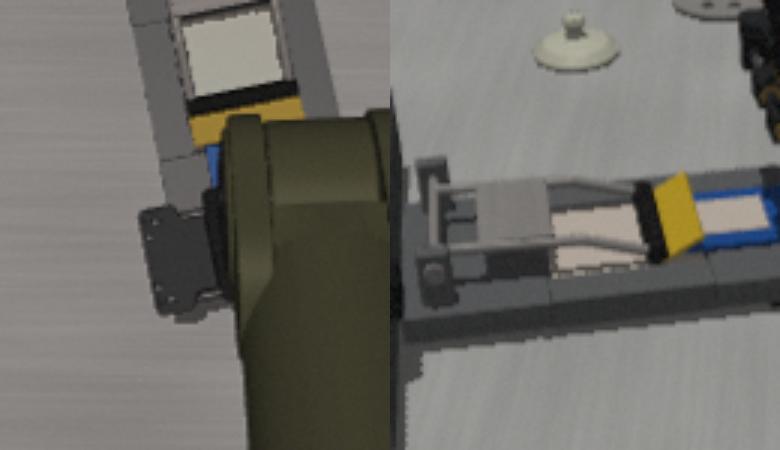

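The side view shows the lid flat on the deck, with its front just under the yellow lip near (690,240). It's straight and going in as intended.

Call:
jog_arm([
  {"x":0.4,"y":0,"z":0,"ax":0,"ay":0,"az":0},
  {"x":0.5,"y":0,"z":0,"ax":0,"ay":0,"az":0},
  {"x":0.5,"y":0,"z":0,"ax":0,"ay":0,"az":0},
  {"x":0.5,"y":0,"z":0,"ax":0,"ay":0,"az":0},
  {"x":0.5,"y":0,"z":0,"ax":0,"ay":0,"az":0},
])

```text
time_s: 8.45
tool_pos: [0.5128, -0.0596, 0.0391]
tool_rot: [-180.0, 1.6, 12.1]
force: [-31.8, -5.3, 27.4]
grip_width: 0.0138
grasp_force: 40.0
```

Call:
jog_arm([
  {"x":0.6,"y":0,"z":0,"ax":0,"ay":0,"az":0},
  {"x":0.6,"y":0,"z":0,"ax":0,"ay":0,"az":0},
  {"x":0.6,"y":0,"z":0,"ax":0,"ay":0,"az":0},
  {"x":0.5,"y":0,"z":0,"ax":0,"ay":0,"az":0},
  {"x":0.2,"y":0,"z":0,"ax":0,"ay":0,"az":0},
])

```text
time_s: 8.95
tool_pos: [0.5461, -0.0519, 0.0389]
tool_rot: [-180.0, 0.4, 12.2]
force: [-7.7, -2.0, 3.4]
grip_width: 0.0139
grasp_force: 40.0
```

Call:
jog_arm([
  {"x":0,"y":0,"z":0,"ax":0,"ay":0,"az":0},
  {"x":0,"y":0,"z":0,"ax":0,"ay":0,"az":0},
  {"x":0,"y":0,"z":0,"ax":0,"ay":0,"az":0},
  {"x":0,"y":0,"z":0,"ax":0,"ay":0,"az":0},
  {"x":0,"y":0,"z":0,"ax":0,"ay":0,"az":0},
])

```text
time_s: 9.45
tool_pos: [0.5462, -0.0519, 0.0389]
tool_rot: [-180.0, 0.4, 12.2]
force: [-5.2, -1.3, 0.2]
grip_width: 0.0134
grasp_force: 40.0
```

```bash
python3 look.py pics/c6.png; python3 -c "
from h import *
go(rk(-.068,0,.0398),YAW)"
```

```text
tcp in rack [-0.0714  0.0002]
pos [ 0.5462 -0.0519  0.0389] [-179.98    0.36   12.17] grip 0.0138 40.0 F [-5.  -1.5 -0.3] t 9.55
shift cm (tool) [ 0.34  0.02 -0.09] turn [-0.02  0.36 -0.08]
```

View pics/c6.png

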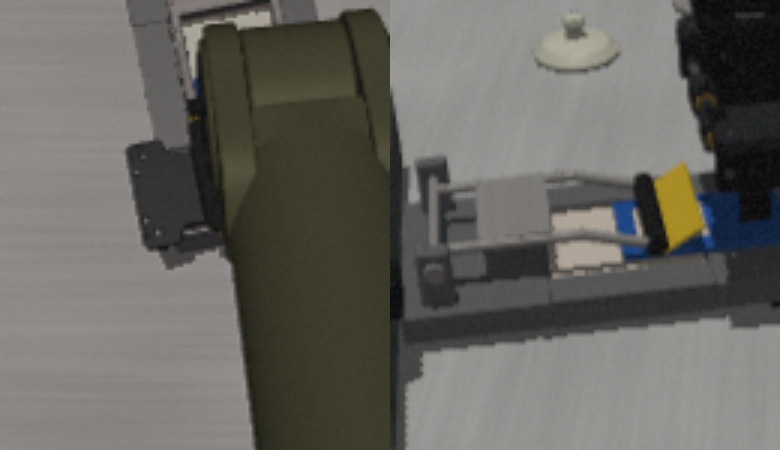

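The side view shows the roller riding on the blue lid. The lid's front edge runs (613,202)–(625,260), over the white lid. I'll measure that edge.

```bash
cat > front.py <<'E'
from h import *
b=np.load('last_side.npy');h=hsv(b)
m=(h[...,0]>100)&(h[...,0]<130)&(h[...,1]>110)
q=[]
for v in range(180,212):
    u=np.flatnonzero(m[v,265:318])
    if len(u)>2:q.append((265+u[0]-.5,v))
P=ray('side',q,.036)[:,:2]
for a,p in zip(q,P):print(a,inrack(p),end=' ')
E
python3 front.py; python3 -c "
from h import *
print(proj('side',[rk(.03,.036,.036),rk(.03,-.036,.036),rk(-.11,-.075,.03),rk(-.11,.075,.03)]))"
```

```text
(np.float64(311.5), 185) [-0.0358 -0.0312] (np.float64(312.5), 186) [-0.0373 -0.0266] (np.float64(283.5), 187) [ 0.0258 -0.0353] (np.float64(283.5), 188) [ 0.0262 -0.0311] (np.float64(284.5), 189) [ 0.0245 -0.0265] (np.float64(284.5), 190) [ 0.025  -0.0224] (np.float64(284.5), 191) [ 0.0254 -0.0183] (np.float64(284.5), 192) [ 0.0258 -0.0143] (np.float64(285.5), 193) [ 0.0242 -0.0098] (np.float64(285.5), 194) [ 0.0246 -0.0058] (np.float64(285.5), 195) [ 0.025  -0.0018] (np.float64(285.5), 196) [0.0255 0.0021] (np.float64(286.5), 197) [0.0238 0.0065] (np.float64(311.5), 199) [-0.0272  0.0248] (np.float64(309.5), 200) [-0.0225  0.0278] (np.float64(307.5), 201) [-0.0178  0.0307] (np.float64(286.5), 202) [0.0259 0.0257] (np.float64(287.5), 203) [0.0243 0.0299] (np.float64(287.5), 204) [0.0247 0.0337] (np.float64(287.5), 205) [0.0252 0.0374] [[285.10500257 204.88380192]
 [281.55371117 187.02923373]
 [340.49606485 174.0986013 ]
 [355.12148983 210.11699214]]
```

Call:
jog_arm([
  {"x":0.2,"y":0,"z":0,"ax":0,"ay":0,"az":0},
  {"x":0.2,"y":0,"z":0,"ax":0,"ay":0,"az":0},
  {"x":0.05,"y":0,"z":0,"ax":0,"ay":0,"az":0},
  {"x":0,"y":0,"z":0,"ax":0,"ay":0,"az":0},
  {"x":0,"y":0,"z":0,"ax":0,"ay":0,"az":0},
])

```text
time_s: 10.05
tool_pos: [0.5502, -0.051, 0.0389]
tool_rot: [-180.0, 0.4, 12.2]
force: [-6.1, -0.9, 1.4]
grip_width: 0.0139
grasp_force: 40.0
```

```bash
python3 look.py pics/c7.png;python3 front.py; python3 -c "
from h import *
go(rk(-.068,0,.0398),YAW)"
```

```text
tcp in rack [-0.0673  0.0002]
(np.float64(314.5), 184) [-0.043 -0.034] (np.float64(312.5), 185) [-0.038  -0.0307] (np.float64(312.5), 186) [-0.0373 -0.0266] (np.float64(283.5), 187) [ 0.0258 -0.0353] (np.float64(281.5), 188) [ 0.0305 -0.032 ] (np.float64(282.5), 189) [ 0.0288 -0.0274] (np.float64(282.5), 190) [ 0.0292 -0.0233] (np.float64(282.5), 191) [ 0.0297 -0.0192] (np.float64(283.5), 192) [ 0.028  -0.0147] (np.float64(283.5), 193) [ 0.0284 -0.0107] (np.float64(283.5), 194) [ 0.0288 -0.0067] (np.float64(283.5), 195) [ 0.0292 -0.0027] (np.float64(283.5), 196) [0.0297 0.0013] (np.float64(286.5), 197) [0.0238 0.0065] (np.float64(313.5), 198) [-0.0319  0.0218] (np.float64(311.5), 199) [-0.0272  0.0248] (np.float64(309.5), 200) [-0.0225  0.0278] (np.float64(285.5), 201) [0.0276 0.0215] (np.float64(285.5), 202) [0.028  0.0253] (np.float64(285.5), 203) [0.0284 0.0291] (np.float64(285.5), 204) [0.0288 0.0329] (np.float64(285.5), 205) [0.0292 0.0366] (np.float64(286.5), 206) [0.0276 0.0407] pos [ 0.5502 -0.051   0.0389] [-179.97    0.42   12.17] grip 0.0137 40.0 F [-6.8 -2.4  2.5] t 10.15
shift cm (tool) [-0.07  0.02 -0.09] turn [-0.03  0.42 -0.08]
```

Call:
jog_arm([
  {"x":0,"y":0,"z":0,"ax":0,"ay":0,"az":0},
  {"x":0,"y":0,"z":0,"ax":0,"ay":0,"az":0},
  {"x":0,"y":0,"z":0,"ax":0,"ay":0,"az":0},
  {"x":0,"y":0,"z":0,"ax":0,"ay":0,"az":0},
  {"x":0,"y":0,"z":0,"ax":0,"ay":0,"az":0},
], claw=0)

```text
time_s: 10.65
tool_pos: [0.5536, -0.0501, 0.0402]
tool_rot: [180.0, -0.0, 12.2]
force: [-0.6, 0.5, -0.4]
grip_width: 0.0415
grasp_force: 0.0
```

Call:
jog_arm([
  {"x":0,"y":0,"z":-1,"ax":0,"ay":0,"az":0},
  {"x":0,"y":0,"z":-2,"ax":0,"ay":0,"az":0},
  {"x":0,"y":0,"z":-3,"ax":0,"ay":0,"az":0},
  {"x":0,"y":0,"z":-4,"ax":0,"ay":0,"az":0},
  {"x":0,"y":0,"z":-4,"ax":0,"ay":0,"az":0},
])

```text
time_s: 11.15
tool_pos: [0.5529, -0.0499, 0.182]
tool_rot: [-180.0, -0.0, 12.2]
force: [1.0, -0.7, 0.3]
grip_width: 0.0436
grasp_force: 0.0
```

Call:
jog_arm([
  {"x":-2,"y":4,"z":0,"ax":0,"ay":0,"az":0},
  {"x":-2,"y":4,"z":0,"ax":0,"ay":0,"az":0},
  {"x":0,"y":4,"z":0,"ax":0,"ay":0,"az":0},
  {"x":0,"y":4,"z":0,"ax":0,"ay":0,"az":0},
  {"x":0,"y":4,"z":0,"ax":0,"ay":0,"az":0},
])

```text
time_s: 11.65
tool_pos: [0.5566, -0.2559, 0.1813]
tool_rot: [179.9, -0.1, 12.2]
force: [0.6, 0.2, -0.2]
grip_width: 0.0435
grasp_force: 0.0
```

Call:
jog_arm([
  {"x":0,"y":3,"z":0,"ax":0,"ay":0,"az":0},
  {"x":0,"y":0,"z":0,"ax":0,"ay":0,"az":0},
  {"x":0,"y":0,"z":0,"ax":0,"ay":0,"az":0},
  {"x":0,"y":0,"z":0,"ax":0,"ay":0,"az":0},
  {"x":0,"y":0,"z":0,"ax":0,"ay":0,"az":0},
])

```text
time_s: 12.15
tool_pos: [0.5631, -0.2817, 0.1806]
tool_rot: [-180.0, -0.0, 12.3]
force: [0.4, -0.4, 0.1]
grip_width: 0.0439
grasp_force: 0.0
```

```bash
python3 look.py pics/c8.png;python3 front.py
```

```text
tcp in rack [-0.1036 -0.228 ]
(np.float64(312.5), 184) [-0.0386 -0.0349] (np.float64(311.5), 185) [-0.0358 -0.0312] (np.float64(312.5), 186) [-0.0373 -0.0266] (np.float64(284.5), 187) [ 0.0236 -0.0348] (np.float64(281.5), 188) [ 0.0305 -0.032 ] (np.float64(282.5), 189) [ 0.0288 -0.0274] (np.float64(282.5), 190) [ 0.0292 -0.0233] (np.float64(282.5), 191) [ 0.0297 -0.0192] (np.float64(282.5), 192) [ 0.0301 -0.0152] (np.float64(283.5), 193) [ 0.0284 -0.0107] (np.float64(283.5), 194) [ 0.0288 -0.0067] (np.float64(283.5), 195) [ 0.0292 -0.0027] (np.float64(283.5), 196) [0.0297 0.0013] (np.float64(285.5), 197) [0.0259 0.006 ] (np.float64(313.5), 198) [-0.0319  0.0218] (np.float64(311.5), 199) [-0.0272  0.0248] (np.float64(309.5), 200) [-0.0225  0.0278] (np.float64(285.5), 201) [0.0276 0.0215] (np.float64(284.5), 202) [0.0301 0.0249] (np.float64(285.5), 203) [0.0284 0.0291] (np.float64(285.5), 204) [0.0288 0.0329] (np.float64(285.5), 205) [0.0292 0.0366] (np.float64(286.5), 206) [0.0276 0.0407]
```

View pics/c8.png

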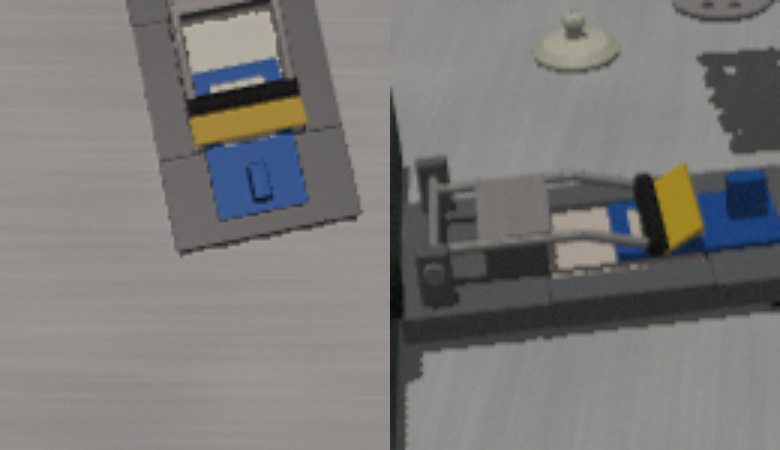

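The lid lies flat, straight and centred under the roller, front edge about 29 mm past it. The grip faces out at (260,180), the white lid is in place, and the robot is clear. Handing in.

```bash
python3 -c "
from h import *
print([inrack(p) for p in ray('top',[(250+220/3,150+219/3),(250+307/3,150+206/3)],.036)])
print(env.sign_off())"
```

```text
[array([-0.09  ,  0.0357]), array([-0.0938, -0.0337])]
the job is handed in; nothing more can be done
None
```

The blue lid is tucked flat under the hold-down arm on top of the white lid, blunt end first, straight and centred, with the roller about 3 cm in from its front edge; I let go, never touched the orange lid, and handed the job in after about 12 s.

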